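Light, turntable, burst: start a pot photo session

ROBOT

A 7-joint arm with a two-finger parallel gripper is mounted at the origin on the work surface. World frame = base frame: x ahead of the robot, y to its left, z up, the work surface at z = 0. Lengths are in m, angles in rad, forces in N, time in s.
With the tool pointing down it reaches from about 0.425 to 1.025 m from the base axis. Payload 3.6 kg.
Tool frame: the origin (TCP) lies midway between the tips of the shut fingers; the grasp point (between the pads) lies 19 mm behind it; z points along the fingers, y is the line along which they close (so a half turn about z gives the same grasp; the last joint's range is limited). The gripper opens to 85 mm and grips with 20 to 120 N. Pads are 22 mm wide; open, the fingers measure 114 mm over their backs; the gripper's body (76 mm by 85 mm) begins 54 mm behind the grasp point. The pads swing forward as they close: fully open they stand 13 mm farther back than shut.
Start: joints at [-1.266, 0.591, 0.048, 1.609, -0.033, 0.943, -0.034], TCP at [0.282, 0.668, 0.231] pointing down, gripper open.
Joint ranges: [-2.69, 2.69], [-0.47, 2.24], [-1.27, 1.36], [0.19, 2.51], [-1.53, 4.68], [0.08, 2.07], [-3.09, 3.09]. Speed limits (rad/s): [2.57, 2.57, 3.14, 3.14, 3.14, 3.14, 3.14].

INTERFACE

Orientations are given as a rotation vector (axis times angle).
In Python, from station import get_state, camera, calibration, close_job, spot_in, outline_of gives the robot as it stands.
- The arm moves only by the shell command python3 -m jog 'ROWS' [OPENING]. ROWS is a JSON object of lists of equal length, an entry for each row: "xyz": the shift along the tool's x, y, z in mm, a list of three; "turn": the turn about the tool's z in degrees. A call has 1 to 12 rows; each row is the pose to reach, as a shift and turn from the pose commanded when the call began, along the tool's axes at that moment; what a row does not reach only later rows make up. A row lasts 1/8 s, in which the tool goes at most 62.5 mm and 10.7 degrees, less where a joint would pass 70% of its speed; a pose out of reach is approached as far as the arm can. A call with a gripper value outside its range is refused whole. OPENING is the finger opening in mm, from 0 to 85.4, set as the call begins (- or left out, the last holds). The fingers move at their own pace and stop on an object; the grip force is fixed at half the most. Time passes only in rows, so rows that repeat a pose let the fingers close. It gives the time, the measured TCP pose, the force, the opening and the grip force at its end, in the units of the state.
- get_state(): the state, without advancing time (a new reading comes with each control period).
- camera(name): name is "side" or "top" or "wrist"; returns the picture (420x560x3 uint8, red, green, blue); there is no depth.
- calibration(name): a dict with "camera_matrix" (3x3 intrinsics, pixels), "rvec" (rotation vector, rad) and "tvec" (3), from world to camera coordinates, as OpenCV has them. Camera axes: x right, y down, z forward; pixel columns grow to the right and rows downward; lengths in m; the calibration is good to about 2 mm. The wrist camera is an equidistant fisheye: a pixel r from the principal point sees the ray r / f radians off the axis. A picture is of the moment at which its call begins: read the wrist's pose just before it. calibration takes no time and is no camera call; for the wrist camera it gives the pose at the moment of the call.
- close_job(): hands the job in; it is judged then, once.
Trained networks look in the newest picture that a camera, given by its name, has taken for a name from the list of things; names that differ only in an ending like _2 or _b are one class to them, and where a whole thing is asked for, a point or a joint stands for the part that bears it (a point fixed in the world has none). Each returns a list of dicts, best first, with "p" (0 to 1); they miss things now and then, are a little off and sometimes report something else, mostly with a low value. They report only what shows in the picture. A call takes as long as a camera call. They do not tell look-alikes from the thing itself.
- spot_in(camera, label): "location" ([x, y, z] in m, in world coordinates, good to about 4 mm: the middle of the surface that is visible of it).
- outline_of(camera, label): "region" (420x560 bool, what is visible of it).
The state is a dict: "clock": time; "joint_positions": joint angles; "qvel": joint speeds; "tau": joint torques, N m; "ee_pos": TCP position; "tcp_rot": TCP orientation; "force": force on the tool from outside, world axes, zero at the start; "ft_torque": the same for the moment, N m; "opening": finger opening in m; "grip_force": force on a finger pad.
Only numpy, scipy, OpenCV 4.12 (cv2) and the standard library are available. Lean on these libraries where they do the work, as an engineer would, in place of code of your own. Each camera call takes 0.05 s, during which the arm holds its last target. There are 200 camera calls.

TASK

Start the photo session of the bonsai pot using the fingertips only: first push down the raised half of the lamp's big rocker so that it tips right over, then push the turntable's square key fully down, and last push the camera's round release button fully down and keep it down; the program finishes while still holding that button down. Do not pick up or shove the control boxes (each may creep by a centimetre or two), do not ring the service bell, and leave the small pots and other loose things on the table where they are.

Things in the scene. Friction and masses are not known exactly. Their poses are not given: they have to be found in the camera images.
- lamp_box: lamp switch: black box 110 x 66 x 30 mm high, loose (0.4 to 0.9 kg), any yaw, with a grey V-shaped rocker on top, 76 x 44 mm. Origin: centre of the underside; x along the rocker, z up. At the start the +x half is raised (slopes up 0.36 rad to its outer end, 54 mm above the table) and the -x half is level, 41 mm above the table.
- lamp_rocker (a joint): angle of the lamp's rocker (rad): 0 to 0.06 at the start (off); 0.36 = tipped right over (on): +x half level (top 41 mm above the table), -x half raised. Hinge at the box's middle along its y axis, 38 mm above the table. Friction only, no spring: it stays where it is left; about 2 N on the raised half moves it.
- lamp_raised_half (a point): point on the top of the rocker's +x half (the half raised at the start), in the middle of its width, 27 mm out from the hinge; moves with the rocker: about 50 mm above the table when raised, 41 mm when tipped over. Its z axis is that of the rocker, not vertical.
- table_box: turntable switch: white box 90 x 90 x 34 mm high, loose on the table (0.4 to 0.9 kg), with a white square push key 36 x 36 mm in the middle of its top. Origin: centre of the underside, z up.
- table_key (a joint): how far the square key is pushed down (m): about 0 at the start (top 46 mm above the table), 0.010 fully down (top 36 mm, 2 mm proud of the box). Friction of about 3 N, no spring: it stays where it is left.
- table_key_top (a point): centre of the square key's top face; moves with the key.
- shutter_stand: camera release: black round stand, 76 mm across at the foot, 60 mm at the top, 40 mm high, loose on the table (0.35 to 0.7 kg), with a flat grey round button of 36 mm diameter on top. Origin: centre of the underside, z up.
- shutter_button (a joint): how far the release button is pushed down (m): 0 up (top 52 mm above the table), 0.006 fully down (top 46 mm). Spring: 1.5 N to start, 5 N fully down; it comes back up when let go.
- shutter_top (a point): centre of the release button's top face; moves with the button.
- bell: service bell, not to be rung: steel dome 80 mm across with a thin plunger (12 mm diameter) on top, 60 mm high in all, loose. Origin: centre of the underside.
- bell_plunger (a joint): how far the bell's plunger is pressed (m): 0 up, 0.005 down; springs back.
- round_pot: small brown round bowl, 80 mm across, 50 mm high, bystander. Origin: centre of the underside.
- square_pot: small terracotta square pot 75 x 75 x 45 mm, bystander. Origin: centre of the underside.
- chalk_a: stick of white chalk 70 x 12 x 12 mm, bystander. Origin: centre of the underside, x along it.
- chalk_b: stick of white chalk 55 x 12 x 12 mm, bystander. Origin: centre of the underside, x along it.
- ruler: steel ruler 300 x 30 x 4 mm lying flat, bystander. Origin: centre of the underside, x along it.
- mouse: black computer mouse about 95 x 62 x 36 mm, bystander. Origin: near its middle, on the underside.
- brush: flat paint brush with a wooden handle, lying flat, bystander. Origin: on its underside near its middle, x along it.
Mind the look-alikes: they are no part of the job. Leave any purple look-alike of the shutter_stand alone.

How it is judged:
On the way, in this order (a step that is already met when the one before it is completed fails the run):
1. the lamp's rocker is tipped right over (value of joint lamp_rocker above 0.3 rad), for 0.1 s.
2. the turntable's square key is fully down (value of joint table_key above 0.008 m), for 0.1 s.
3. the camera's release button is down (value of joint shutter_button above 0.004 m), for 0.2 s.
At the end, for the whole second after the job is handed in: Rocker over 0.30 rad (of 0.36), square key over 8 mm down (of 10), the fingers still holding the release button over 4 mm down (of 6) with over 1 N; control boxes and bell upright, within 30 mm, bell not pressed, other things within 20 mm of their starts (value of joint lamp_rocker above 0.3 rad and value of joint table_key above 0.008 m and value of joint shutter_button above 0.004 m and value of joint bell_plunger below 0.003 m and contact force between the fingers and shutter_stand above 1 N and not (distance of any of lamp_box, table_box, shutter_stand, bell from where it was at the start of the episode above 0.03 m) and not (height (world z) of any of lamp_box, table_box, shutter_stand, bell above 0.012 m or angle between any of lamp_box, table_box, shutter_stand, bell's own z axis and vertical above 0.2 rad) and not (distance of any of round_pot, square_pot, chalk_a, chalk_b, ruler, mouse, brush from where it was at the start of the episode above 0.02 m)); the arm keeps its last pose, push and grip.
It fails at once if the square key is pushed before the lamp is on (value of joint table_key above 0.004 m and value of joint lamp_rocker below 0.28 rad).
It fails at once if the release button is pushed before the square key is down (value of joint shutter_button above 0.003 m and value of joint table_key below 0.0075 m).
It fails at once if the bell is rung (value of joint bell_plunger above 0.003 m).
It fails at once if a control box or the bell is shoved more than 30 mm, lifted more than 12 mm or tipped more than 0.2 rad (distance of any of lamp_box, table_box, shutter_stand, bell from where it was at the start of the episode above 0.03 m or (height (world z) of any of lamp_box, table_box, shutter_stand, bell above 0.012 m or angle between any of lamp_box, table_box, shutter_stand, bell's own z axis and vertical above 0.2 rad)).
It fails at once if a small pot or another bystander is moved more than 20 mm (distance of any of round_pot, square_pot, chalk_a, chalk_b, ruler, mouse, brush from where it was at the start of the episode above 0.02 m).
It also fails if it takes over 43 s, if anything falls off the work surface, if the arm or the gripper's body presses on something with over 40 N, if the wrist force passes 120 N, or if a joint passes its speed limit or range.

## Working session

There is one attempt and no reset: what is moved stays moved. The work goes in short steps, Python scripts to look and compute and a shell command to move; the robot and the scene stay as the last step left them, time stands still between calls to the robot, and variables do not carry over. Pictures are saved under pics/ and viewed, at most 10 in all, crops included, and the job is handed in when it is done.

```bash
mkdir -p pics
python3 - <<'E'
from station import *
import cv2,numpy as np
s=get_state();print(s['clock'],s['ee_pos'],s['tcp_rot'],s['opening'])
a=camera("top");b=camera("side")
cv2.imwrite('pics/top.png',a[:,:,::-1]);cv2.imwrite('pics/side.png',b[:,:,::-1])
for c in("top","side"):
  for l in("lamp_box","lamp_raised_half","table_box","table_key_top","shutter_stand","shutter_top","bell"):
    print(c,l,[(np.round(d['location'],3).tolist(),round(d['p'],2)) for d in spot_in(c,l)][:4])
E
```

```text
0.0 [0.28118749 0.66735459 0.23015253] [-0.62210168 -3.07902277  0.00346769] 0.08576544741871343
top lamp_box [([0.433, -0.312, 0.035], 0.74)]
top lamp_raised_half [([0.432, -0.319, 0.042], 0.84)]
top table_box [([0.573, -0.077, 0.035], 0.93)]
top table_key_top [([0.574, -0.081, 0.046], 0.69)]
top shutter_stand [([0.57, 0.27, 0.042], 0.8), ([0.806, 0.158, 0.036], 0.78), ([0.723, -0.043, 0.041], 0.78), ([0.695, 0.22, 0.039], 0.75)]
top shutter_top [([0.745, 0.066, 0.056], 0.74), ([0.698, 0.221, 0.052], 0.63), ([0.815, 0.161, 0.051], 0.6), ([0.569, 0.276, 0.053], 0.5)]
top bell [([0.439, 0.085, 0.032], 0.84)]
side lamp_box [([0.432, -0.34, 0.034], 0.82)]
side lamp_raised_half [([0.433, -0.321, 0.04], 0.73)]
side table_box [([0.567, -0.094, 0.029], 0.72), ([0.441, 0.071, 0.029], 0.52)]
side table_key_top [([0.572, -0.087, 0.041], 0.74)]
side shutter_stand [([0.81, 0.134, 0.036], 0.93), ([0.699, 0.203, 0.032], 0.91), ([0.744, 0.05, 0.035], 0.82), ([0.564, 0.258, 0.036], 0.71)]
side shutter_top [([0.746, 0.06, 0.052], 0.61), ([0.724, -0.059, 0.048], 0.47), ([0.807, 0.147, 0.051], 0.44)]
side bell [([0.442, 0.066, 0.029], 0.71)]
```

View pics/top.png

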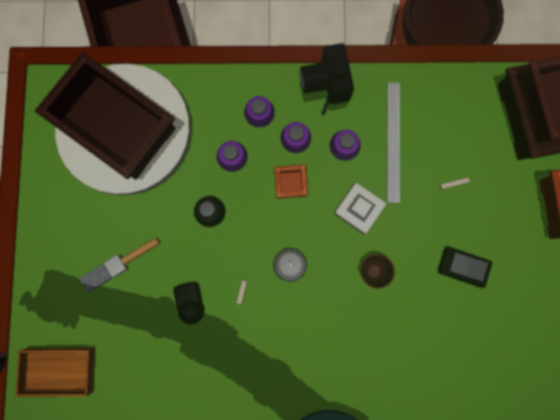

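View pics/side.png

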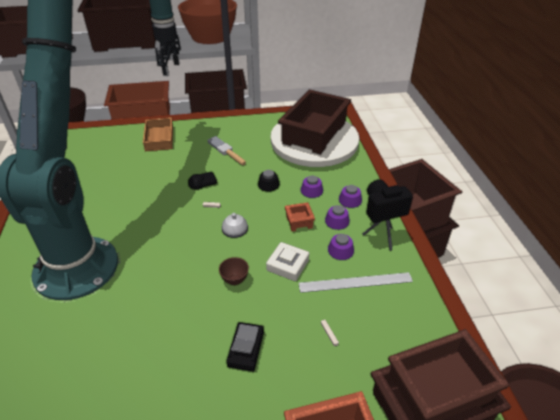

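The top picture shows the lamp at (465,266), the white turntable box at (361,208), the only black stand at (209,211) with purple look-alikes around it, and the bell at (290,264). Next I measure these more closely and zoom in on the lamp.

```bash
cat > h.py <<'E'
from station import *
import cv2,numpy as np
def ray(cam,uv,z):
    c=calibration(cam);K=np.array(c['camera_matrix']);R,_=cv2.Rodrigues(np.array(c['rvec'],float));t=np.array(c['tvec'],float).ravel()
    o=-R.T@t;d=R.T@np.linalg.inv(K)@np.array([uv[0],uv[1],1.]);return o+d*(z-o[2])/d[2]
def proj(cam,p):
    c=calibration(cam);return cv2.projectPoints(np.array(p,float).reshape(-1,3),np.array(c['rvec'],float),np.array(c['tvec'],float),np.array(c['camera_matrix'],float),None)[0].reshape(-1,2)
E
python3 - <<'E'
from h import *
a=camera("top");b=camera("side")
for c in("top","side"):
  for l,z in(("lamp_raised_half",.043),("lamp_box",.03),("table_key_top",.044),("table_box",.03),("shutter_top",.052),("shutter_stand",.03)):
    for o in outline_of(c,l)[:6]:
      m=o['region'].astype(np.uint8);M=cv2.moments(m,True)
      if M['m00']<5: continue
      uv=(M['m10']/M['m00'],M['m01']/M['m00'])
      r=cv2.minAreaRect(np.argwhere(m)[:,::-1].astype(np.float32))
      print(c,l,round(o['p'],2),int(M['m00']),np.round(uv,1),np.round(ray(c,uv,z),3),'corners@z',[np.round(ray(c,p,z)[:2],3).tolist() for p in cv2.boxPoints(r)] if 'stand' not in l and 'shutter' not in l else '')
def crop(i,x,y,w,h,n): return cv2.resize(i[y:y+h,x:x+w],n,interpolation=cv2.INTER_CUBIC)
A=crop(a,430,236,70,60,(400,300));B=crop(b,215,310,60,60,(400,300))
C=crop(a,325,175,70,60,(400,300));D=crop(a,180,185,70,60,(400,300))
im=np.vstack([np.hstack([A,B]),np.hstack([C,D])])
im=np.clip((im/255.)**.55*255,0,255).astype(np.uint8)
cv2.imwrite('pics/z.png',im[:,:,::-1])
E
```

```text
top lamp_raised_half 0.68 638 [468.6 266.3] [ 0.432 -0.324  0.043] corners@z [[0.423, -0.279], [0.464, -0.294], [0.44, -0.37], [0.399, -0.354]]
top lamp_raised_half 0.51 760 [209.9 210.6] [0.563 0.269 0.043] corners@z [[0.564, 0.319], [0.614, 0.27], [0.563, 0.219], [0.513, 0.268]]
top lamp_box 0.87 1445 [464.9 266.3] [ 0.432 -0.32   0.03 ] corners@z [[0.42, -0.253], [0.483, -0.277], [0.445, -0.387], [0.382, -0.362]]
top table_key_top 0.59 271 [361.3 206.2] [ 0.572 -0.082  0.044] corners@z [[0.566, -0.056], [0.599, -0.079], [0.578, -0.11], [0.545, -0.087]]
top table_box 0.47 182 [207.6 208.5] [0.57  0.276 0.03 ] corners@z [[0.57, 0.3], [0.593, 0.277], [0.57, 0.253], [0.546, 0.276]]
top shutter_top 0.69 194 [230.2 151.4] [0.701 0.222 0.052] corners@z 
top shutter_top 0.69 197 [296.  132.5] [0.746 0.068 0.052] corners@z 
top shutter_top 0.63 992 [290.8 180.7] [0.631 0.081 0.052] corners@z 
top shutter_top 0.53 162 [258.4 105.5] [0.812 0.156 0.052] corners@z 
top shutter_top 0.48 206 [207.6 208.4] [0.567 0.273 0.052] corners@z 
top shutter_stand 0.83 728 [344.8 144.6] [ 0.722 -0.049  0.0
[... 1319 characters left out ...]
 [268.5 174.4] [0.567 0.265 0.052] corners@z 
side shutter_top 0.54 89 [311.9 180.3] [0.698 0.214 0.052] corners@z 
side shutter_top 0.51 417 [268.2 180.8] [0.561 0.232 0.052] corners@z 
side shutter_top 0.49 99 [342.4 239.4] [ 0.727 -0.057  0.052] corners@z 
side shutter_top 0.39 491 [245.1 339.4] [ 0.432 -0.33   0.052] corners@z 
side shutter_stand 0.96 532 [340.9 247.3] [ 0.723 -0.066  0.03 ] corners@z 
side shutter_stand 0.65 412 [312.1 187.1] [0.699 0.206 0.03 ] corners@z 
side shutter_stand 0.65 417 [350.6 196.8] [0.807 0.141 0.03 ] corners@z 
side shutter_stand 0.59 396 [268.7 181.4] [0.566 0.257 0.03 ] corners@z 
side shutter_stand 0.57 473 [337.  218.2] [0.741 0.051 0.03 ] corners@z
```

View pics/z.png

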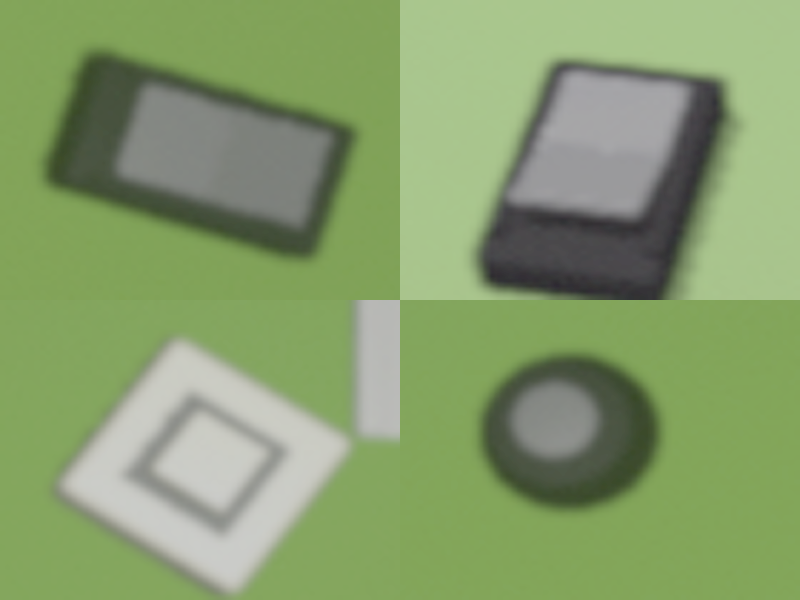

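Run:
```python
from h import *
from scipy.optimize import least_squares
T=np.array([(147,82),(338,130),(303,230),(115,175)],float)*[70/400,60/300]+[430,236]
S=np.array([(160,66),(293,80),(245,218),(108,207)],float)*[60/400,60/300]+[215,310]
# top order: TL,TR,BR,BL : left end=+y. side: order TL,TR,BR,BL
def model(q,up):
  x,y,yaw=q; e=.0355 
  # local axis u: pointing along yaw; up=+1 => +u end raised
  L=lambda u,v,z:[x+u*np.cos(yaw)-v*np.sin(yaw),y+u*np.sin(yaw)+v*np.cos(yaw),z]
  P=e if up>0 else .038; N=.038 if up>0 else e; zp=.0544 if up>0 else .041; zn=.041 if up>0 else .0544
  return [L(P,.022,zp),L(P,-.022,zp),L(-N,-.022,zn),L(-N,.022,zn)]  # +u = toward -y end
def res(q,up):
  m=model(q,up)  # +u~-y; v=+ ~ +x
  m=np.array([m[3],m[0],m[1],m[2]]) # top: TL(+y,+x),TR(-y,+x),BR(-y,-x),BL
  rt=proj("top",m)-T
  ms=m[[3,0,1,2]] # side: TL,TR = +y end (-x,+x): BL,TL ; BR=TR, BL=BR
  ms=np.array([m[3],m[0],m[1],m[2]])
  rs=proj("side",ms)-S
  return np.r_[rt.ravel(),rs.ravel()]
for up in(1,-1):
  r=least_squares(res,[.43,-.32,-1.9],args=(up,),x_scale=[.01,.01,.1]);print(up,r.x,r.cost,np.round(r.fun,1))
  x,y,w=r.x;print('raised pt',x+up*.0255*np.cos(w),y+up*.0255*np.sin(w))
```

```text
1 [ 0.43168596 -0.32553137 -1.88893362] 8.074705382931953 [-0.3 -0.2 -0.4 -0.   0.7 -1.4  0.2 -0.5  0.2  1.8 -1.2  1.6 -0.9 -1.1
 -0.  -1.9]
raised pt 0.4237096131548037 -0.3497517713306271
-1 [ 0.43236569 -0.32320902 -1.89157292] 17.34164157092436 [ 1.7 -0.5 -2.7  0.2 -1.6 -1.3  2.1 -0.5 -0.2 -1.6 -1.4 -1.7 -0.8  2.2
  0.3  1.5]
raised pt 0.4404059332456821 -0.29900975460685086
```

```bash
cat >> h.py <<'E'
def shift(*ps):
    s=get_state();R,_=cv2.Rodrigues(np.array(s['tcp_rot']));print('R',np.round(R,3).tolist(),'t',s['clock'],'p',np.round(s['ee_pos'],4),'F',np.round(s['force'],1))
    for p in ps: print(p,np.round(R.T@(np.array(p)-s['ee_pos'])*1000,1))
E
python3 -c "
from h import *
shift((.5,.45,.23),(.58,.2,.23),(.58,0,.23),(.5,-.2,.2),(.44,-.3,.17))"
```

```text
R [[-0.922, 0.388, 0.0], [0.388, 0.922, 0.0], [-0.0, 0.0, -1.0]] t 1.5 p [0.2815 0.6681 0.2313] F [ 0.2 -0.2 -0. ]
(0.5, 0.45, 0.23) [-286.1 -116.2    1.3]
(0.58, 0.2, 0.23) [-456.8 -315.5    1.3]
(0.58, 0, 0.23) [-534.5 -499.9    1.3]
(0.5, -0.2, 0.2) [-538.4 -715.2   31.3]
(0.44, -0.3, 0.17) [-521.9 -830.7   61.3]
```

```bash
python3 -m jog '{"xyz":[[-57,-23,0],[-114,-46,0],[-172,-70,0],[-229,-93,0],[-286,-116,0],[-320,-160,0],[-355,-205,0],[-390,-250,0],[-425,-290,0],[-455,-330,0],[-475,-370,0],[-490,-410,0]],"turn":[0,0,0,0,0,0,0,0,0,0,0,0]}' 0; python3 -c "
from h import *
shift((.58,0,.23),(.5,-.2,.2),(.44,-.28,.17))"
```

```text
clock: 3.0
ee_pos: [0.5745, 0.0981, 0.2316]
tcp_rot: [0.623, 3.078, 0.0]
force: [0.2, 0.1, 0.8]
opening: -0.0
grip_force: 0.0
R [[-0.921, 0.389, 0.001], [0.389, 0.921, -0.0], [-0.001, 0.0, -1.0]] t 3.0 p [0.5745 0.0981 0.2316] F [0.2 0.1 0.8]
(0.58, 0, 0.23) [-43.3 -88.2   1.6]
(0.5, -0.2, 0.2) [ -47.4 -303.6   31.5]
(0.44, -0.28, 0.17) [ -23.2 -400.7   61.5]
```

```bash
python3 -m jog '{"xyz":[[-22,-44,0],[-43,-88,0],[-44,-140,8],[-46,-190,16],[-47,-240,24],[-47,-290,32],[-40,-335,45],[-32,-370,55],[-23,-400,60],[-23,-400,60]],"turn":[0,0,0,0,0,0,0,0,0,0]}' 0
python3 - <<'E'
from h import *
a=camera("wrist");cv2.imwrite('pics/w1.png',np.clip((a/255.)**.6*255,0,255).astype(np.uint8)[:,:,::-1])
for l in("lamp_raised_half","lamp_box"):print(l,[(np.round(d['location'],3).tolist(),round(d['p'],2)) for d in spot_in("wrist",l)][:2])
shift((.4237,-.35,.1))
E
```

```text
clock: 4.25
ee_pos: [0.4375, -0.2798, 0.1711]
tcp_rot: [-0.631, -3.076, 0.001]
force: [0.2, -0.3, -0.5]
opening: 0.0002
grip_force: 0.0
lamp_raised_half [([0.432, -0.321, 0.044], 0.74)]
lamp_box [([0.428, -0.319, 0.04], 0.56)]
R [[-0.922, 0.387, 0.001], [0.387, 0.922, 0.0], [-0.001, 0.001, -1.0]] t 4.4 p [ 0.4409 -0.2768  0.1716] F [0.1 0.4 0.3]
(0.4237, -0.35, 0.1) [-12.4 -74.2  71.6]
```

View pics/w1.png

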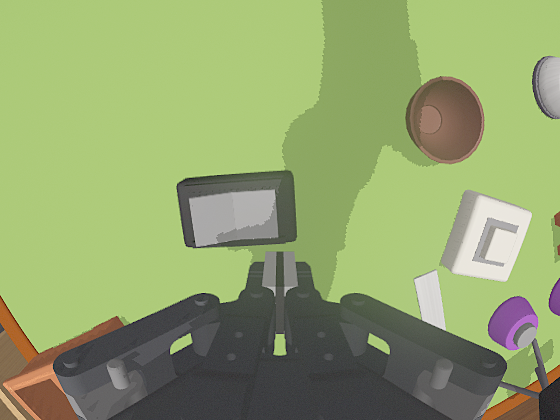

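The wrist picture shows the rocker at (189..279, 189..246). It sits nearer the box's left (-y) end, which suggests that end is the raised one. I'll confirm with a fit.

Run:
```python
from h import *
from scipy.optimize import least_squares
c=calibration("wrist");K=np.array(c['camera_matrix']);rv=np.array(c['rvec'],float);tv=np.array(c['tvec'],float)
W=np.array([(275,189),(189,197),(194,246),(279,237)],float) # guess order: +y/+?...
print(K.tolist())
def pw(P): return cv2.fisheye.projectPoints(np.array(P,float).reshape(-1,1,3),rv,tv,K,np.zeros(4))[0].reshape(-1,2)
def mod(q,up):
  x,y,w=q;P,zp,N,zn=(.0355,.0544,.038,.041) if up>0 else (.038,.041,.0355,.0544)
  return [[x+u*np.cos(w)-v*np.sin(w),y+u*np.sin(w)+v*np.cos(w),z] for u,v,z in((-N,.022,zn),(P,.022,zp),(P,-.022,zp),(-N,-.022,zn))]
print(pw(mod((.4317,-.3255,-1.889),1)))
for up in(1,-1):
  def f(q):
    m=pw(mod(q,up)); return (np.array([m[k] for k in range(4)])-Wo).ravel()
  m=pw(mod((.4317,-.3255,-1.889),up))
  from scipy.spatial.distance import cdist
  from scipy.optimize import linear_sum_assignment
  Wo=W[linear_sum_assignment(cdist(m,W))[1]]
  r=least_squares(f,[.43,-.325,-1.89],x_scale=[.01,.01,.1]);print(up,r.x,r.cost,np.round(r.fun,1))
```

```text
[[325.19226210127806, 0.0, 279.4402746547419], [0.0, 325.19226210127806, 211.78035220386556], [0.0, 0.0, 1.0]]
[[269.75826437 234.76467441]
 [186.4644082  245.53647009]
 [178.32236443 197.04023112]
 [265.24995734 186.31825764]]
1 [ 0.43596914 -0.31834803 -1.91762467] 1.0289222569067706 [-0.6  0.2  0.7 -0.1 -0.8  0.1  0.7 -0.2]
-1 [ 0.43612622 -0.31733537 -1.8451637 ] 25.78673587070782 [-0.8  2.6  4.7 -3.   0.4 -0.4 -3.5  0.2]
```

Confirmed: the -y end is raised. I'll push about 28 mm out from the hinge, at (0.424, -0.349).

```bash
python3 -m jog '{"xyz":[[-6,-37,40],[-12,-74,80],[-12,-74,105],[-12,-74,114],[-12,-74,118],[-12,-74,122],[-12,-74,125],[-12,-74,128],[-12,-74,130],[-12,-74,130]],"turn":[0,0,0,0,0,0,0,0,0,0]}' 0; python3 -c "
from h import *
shift((.424,-.349,.04))"
```

```text
clock: 5.65
ee_pos: [0.4226, -0.3504, 0.0413]
tcp_rot: [0.622, 3.079, -0.0]
force: [-0.3, -1.2, 1.9]
opening: -0.0003
grip_force: 0.7
R [[-0.922, 0.388, 0.001], [0.388, 0.922, -0.0], [-0.001, 0.0, -1.0]] t 5.65 p [ 0.4226 -0.3504  0.0413] F [-0.3 -1.2  1.9]
(0.424, -0.349, 0.04) [-0.8  1.9  1.3]
```

```bash
python3 -m jog '{"xyz":[[0,0,1],[0,0,2],[0,0,2]],"turn":[0,0,0]}' 0;python3 -m jog '{"xyz":[[0,0,1],[0,0,2],[0,0,2]],"turn":[0,0,0]}' 0
```

```text
clock: 6.02
ee_pos: [0.4226, -0.3505, 0.0407]
tcp_rot: [0.622, 3.078, 0.0]
force: [-1.6, 0.7, 13.5]
opening: -0.0002
grip_force: 6.9
clock: 6.4
ee_pos: [0.4227, -0.3505, 0.0403]
tcp_rot: [0.622, 3.078, 0.0]
force: [-3.1, 1.9, 27.2]
opening: -0.0
grip_force: 14.0
```

```bash
python3 -m jog '{"xyz":[[0,0,-40],[0,0,-80],[-6,55,-103],[-12,110,-103],[-18,165,-103],[-24,220,-103],[-30,270,-103],[-35,305,-103],[-35,305,-103],[-35,305,-103]],"turn":[0,0,0,0,0,0,0,0,0,0]}' 0
python3 - <<'E'
from h import *
a=camera("wrist");b=camera("top")
for k in("wrist","top"):
  for l in("table_key_top","table_box","lamp_raised_half"):print(k,l,[(np.round(d['location'],3).tolist(),round(d['p'],2)) for d in spot_in(k,l)][:2])
a=cv2.resize(b[230:300,430:510],(400,350),interpolation=cv2.INTER_CUBIC),cv2.resize(a[:,:],(400,300))
im=np.hstack([a[0][:300],a[1]]);cv2.imwrite('pics/w2.png',np.clip((im/255.)**.6*255,0,255).astype(np.uint8)[:,:,::-1])
shift((.573,-.083,.046))
E
```

```text
clock: 7.65
ee_pos: [0.5715, -0.0834, 0.1399]
tcp_rot: [-0.622, -3.077, 0.001]
force: [0.1, -0.0, 0.0]
opening: 0.0002
grip_force: 0.0
wrist table_key_top [([0.576, -0.076, 0.047], 0.69), ([0.439, -0.302, 0.051], 0.39)]
wrist table_box [([0.563, -0.077, 0.032], 0.59)]
wrist lamp_raised_half [([0.441, -0.306, 0.049], 0.69)]
top table_key_top [([0.571, -0.082, 0.046], 0.5), ([0.57, 0.277, 0.051], 0.29)]
top table_box [([0.559, -0.067, 0.036], 0.75)]
top lamp_raised_half []
R [[-0.921, 0.389, 0.0], [0.389, 0.921, -0.0], [-0.0, -0.0, -1.0]] t 8.05 p [ 0.5725 -0.0836  0.1404] F [-0.5  0.  -1.3]
(0.573, -0.083, 0.046) [-0.2  0.7 94.4]
```

View pics/w2.png

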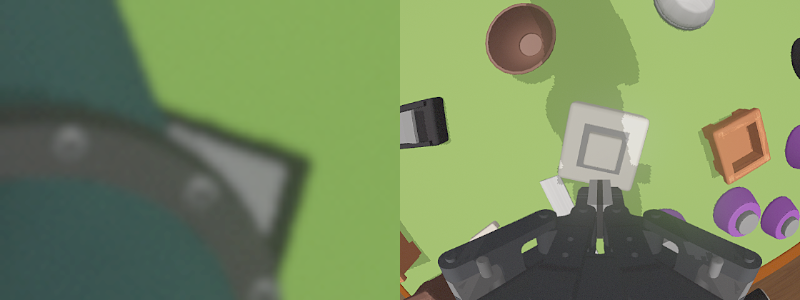

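The wrist picture shows the key centred ahead of the fingers. The lamp's near half now looks raised, at left (425,120). Now I push the key.

```bash
python3 -m jog '{"xyz":[[0,2,50],[0,2,84],[0,2,92],[0,2,96],[0,2,99],[0,2,102],[0,2,104],[0,2,106],[0,2,106]],"turn":[0,0,0,0,0,0,0,0,0]}' 0
```

```text
clock: 9.18
ee_pos: [0.574, -0.0813, 0.036]
tcp_rot: [0.623, 3.078, 0.0]
force: [-4.1, 1.5, 14.5]
opening: 0.0003
grip_force: 7.2
```

```bash
python3 -m jog '{"xyz":[[0,0,1],[0,0,2],[0,0,2]],"turn":[0,0,0]}' 0; python3 -c "
from h import *
shift((.568,.271,.14))"
```

```text
clock: 9.55
ee_pos: [0.574, -0.0813, 0.0358]
tcp_rot: [0.623, 3.078, 0.001]
force: [-6.8, 1.7, 29.1]
opening: 0.0
grip_force: 14.5
R [[-0.921, 0.389, 0.001], [0.389, 0.921, 0.0], [-0.001, 0.001, -1.0]] t 9.55 p [ 0.574  -0.0813  0.0358] F [-6.8  1.7 29.1]
(0.568, 0.271, 0.14) [ 142.4  322.3 -104. ]
```

Key is down. On to the black stand.

```bash
python3 -m jog '{"xyz":[[0,0,-40],[0,0,-80],[20,46,-108],[42,96,-108],[64,146,-108],[86,196,-108],[108,246,-108],[128,290,-108],[142,322,-108],[142,322,-108],[142,322,-108]],"turn":[0,0,0,0,0,0,0,0,0,0,0]}' 0
python3 - <<'E'
from h import *
a=camera("wrist");b=camera("top")
for k in("wrist","top"):
  for l in("shutter_top","table_key_top","lamp_raised_half"):print(k,l,[(np.round(d['location'],3).tolist(),round(d['p'],2)) for d in spot_in(k,l)][:5])
im=np.hstack([cv2.resize(a,(400,300)),cv2.resize(b[150:300,310:510],(400,300),interpolation=cv2.INTER_CUBIC)]);cv2.imwrite('pics/w3.png',np.clip((im/255.)**.6*255,0,255).astype(np.uint8)[:,:,::-1])
shift((.568,.271,.052))
E
```

```text
clock: 10.92
ee_pos: [0.5681, 0.2699, 0.1402]
tcp_rot: [0.623, 3.078, -0.001]
force: [-0.3, -1.4, -0.6]
opening: -0.0003
grip_force: 0.0
wrist shutter_top [([0.568, 0.278, 0.051], 0.6)]
wrist table_key_top [([0.579, -0.072, 0.036], 0.87)]
wrist lamp_raised_half [([0.566, 0.276, 0.053], 0.65)]
top shutter_top [([0.817, 0.16, 0.049], 0.74), ([0.746, 0.07, 0.054], 0.72), ([0.701, 0.224, 0.053], 0.69), ([0.727, -0.052, 0.05], 0.55)]
top table_key_top [([0.571, -0.083, 0.034], 0.46)]
top lamp_raised_half [([0.435, -0.322, 0.04], 0.58)]
R [[-0.921, 0.389, 0.0], [0.389, 0.921, -0.0], [-0.0, -0.0, -1.0]] t 11.325 p [0.5679 0.2701 0.1404] F [ 0.5 -0.6 -0.1]
(0.568, 0.271, 0.052) [ 0.3  0.9 88.4]
```

View pics/w3.png

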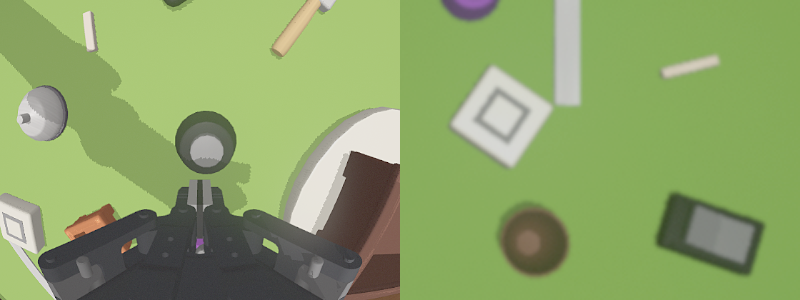

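Next I compare the lamp before and after, to be sure it tipped over.

Run:
```python
from h import *
A=cv2.imread('pics/top.png')[:,:,::-1];b=camera("top");S=camera("side");s0=cv2.imread('pics/side.png')[:,:,::-1]
f=lambda i,x,y:cv2.resize(i[y:y+60,x:x+70],(400,300),interpolation=cv2.INTER_CUBIC)
im=np.vstack([np.hstack([f(A,430,236),f(b,430,236)]),np.hstack([f(s0,210,312),f(S,210,312)])])
cv2.imwrite('pics/cmp.png',np.clip((im/255.)**.6*255,0,255).astype(np.uint8)[:,:,::-1])
```

```text
(no output)
```

View pics/cmp.png

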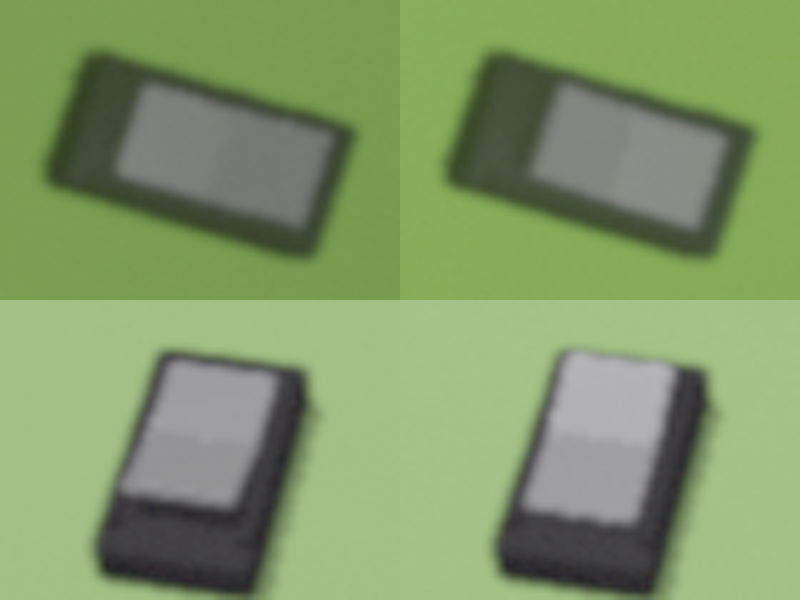

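The rocker has clearly tipped: after the push, the upper (+y) half stands raised and the -y half is level. Now I press and hold the release.

```bash
python3 -m jog '{"xyz":[[1,3,50],[1,3,80],[1,3,88],[1,3,91],[1,3,93],[1,3,95],[1,3,96],[1,3,96],[1,3,96]],"turn":[0,0,0,0,0,0,0,0,0]}' 0
```

```text
clock: 12.55
ee_pos: [0.5684, 0.274, 0.0461]
tcp_rot: [0.623, 3.079, 0.001]
force: [-2.7, -1.8, 10.8]
opening: 0.0003
grip_force: 5.2
```

```bash
python3 -m jog '{"xyz":[[0,0,1],[0,0,1],[0,0,1],[0,0,1]],"turn":[0,0,0,0]}' 0; python3 -c "
from station import *
print(close_job())"
```

```text
clock: 13.05
ee_pos: [0.5684, 0.274, 0.0459]
tcp_rot: [0.623, 3.079, 0.002]
force: [-5.6, -1.9, 15.2]
opening: 0.0001
grip_force: 8.1
the job is handed in; nothing more can be done
None
```

The job is handed in at 13 s: the lamp rocker is tipped over, the turntable key is down, and the fingers are still holding the camera release at its stop with about 15 N; the hand-in gave no verdict.

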